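# Set the drinks station's flow valve and lock it

### The job

Turn the black valve handle on the sloping steel console until its long nose points straight at the tab of the set mark, without moving the mark. Then swing the raised wire bail down over the handle until it lies fully home on its rest posts, and let go. Leave the jar, the stack of cups and the carton where they stand.

Things in the scene. Friction and masses are not known exactly. Their poses are not given: they have to be found in the camera images.
- console: Fixed stand of sheet steel, 190 x 230 mm on the counter, 145 mm high at the back, carrying a flat panel that slopes at 35 degrees: it rises along the console's +x, so its face looks up and to the console's -x, towards the robot (within 0.3 rad). The origin is on the counter, 85 mm straight below point panel_mid
- panel_mid (a point): Where the valve's axis meets the panel's surface. Axes: x = u, up the slope; y = v, to the left seen from the robot; z = n, out of the panel. Panel 200 mm (u) x 230 mm (v), centred here. Two flat hinge plates, 83 mm tall along n, stand at u = +80, v = +-100 mm; two rest posts, 12 mm thick and 69 mm tall, at u = -66, v = +-90 mm
- valve (a joint): Valve handle angle, rad, 0 (shut) to 1.571 (full open), about n. At 0 the handle's long nose points along -v (right, seen from the robot), at 1.571 up the slope (+u); it grows anticlockwise seen from in front of the panel. Stiff (0.15 N m), stays where it is left; no spring. Starts between 0 and 0.25
- valve_grip (a point): Point on the valve's axis at half height of the handle's blade, 41 mm off the panel: the place to grip. Black blade, 26 mm tall (28 to 54 mm off the panel), 14 mm thick, from 32 mm behind the axis to 28 mm ahead, then a 10 mm thick nose to 63 mm ahead. Axes turn with the handle: x along the nose, y across the blade, z = n
- mark (a joint): Angle of the set mark, on the same scale as the valve: the handle is set when valve equals mark. Starts between 0.6 and 1.25. It turns under 0.3 N m; do not move it
- mark_tip (a point): Top of the set mark's tab: a black block 24 x 8 mm, 13 mm tall, lying radially on an aluminium ring around the valve, centred 70 mm from the valve's axis; this point is 13 mm off the panel. x points radially outward, z = n
- bail (a joint): Locking bail angle, rad: 0 = down, lying parallel to the panel over the handle, on its rest posts (end stop); grows as it is raised, to 2.1. Starts between 1.7 and 2.0, its crossbar hanging above the valve. Friction hinge (0.28 N m), stays where it is left
- bail_grip (a point): Centre of the bail's crossbar: straight round steel bar 10 mm thick and 180 mm long, parallel to v, at 150 mm from the hinge axis. Two legs of the same bar join its ends to the hinge. With the bail down this point is at u = -70 mm, 75 mm off the panel
- bail_hinge (a point): Middle of the bail's hinge axis (parallel to v), at u = +80 mm, 75 mm off the panel. Fixed to the panel: its axes are x = u, y = v, z = n
- jar: Bystander: glass jar with wooden cap, 70 mm diameter, 95 mm tall, origin at the centre of its underside; loose
- cups: Bystander: stack of white cups turned upside-down, 72 mm diameter at the foot, 140 mm tall, origin at the centre of its underside; loose
- carton: Bystander: cardboard carton 190 x 60 x 45 mm lying flat, long side along its x, origin at the centre of its underside; loose

How it is judged:
By the outcome, as a careful person would: the job done as asked, in the order asked, and still so for the second after the job is handed in, with the robot touching nothing.
It also fails if it takes over 48 s, if anything falls off the work surface, if the arm or the gripper's body presses on something with over 40 N, if the wrist force passes 120 N, or if a joint passes its speed limit or range.

### The arm

A 6-joint arm with a two-finger parallel gripper is mounted at the origin on the work surface. World frame = base frame: x ahead of the robot, y to its left, z up, the work surface at z = 0. Lengths are in m, angles in rad, forces in N, time in s.
With the tool pointing down it reaches from about 0.35 to 0.975 m from the base axis. Payload 17.4 kg.
Tool frame: the origin (TCP) lies midway between the tips of the shut fingers; the grasp point (between the pads) lies 19 mm behind it; z points along the fingers, y is the line along which they close (so a half turn about z gives the same grasp; the last joint's range is limited). The gripper opens to 85 mm and grips with 20 to 120 N. Pads are 22 mm wide; open, the fingers measure 114 mm over their backs; the gripper's body (76 mm by 85 mm) begins 54 mm behind the grasp point. The pads swing forward as they close: fully open they stand 13 mm farther back than shut.
Start: joints at [-1.367, 0.116, 1.442, -0, 1.584, -0.038], TCP at [0.162, -0.655, 0.231] pointing down, gripper open.
Joint ranges: [-2.83, 2.83], [-0.83, 2.19], [0.07, 2.5], [-1.14, 4.28], [0.01, 3], [-2.97, 2.97]. Speed limits (rad/s): [1.89, 1.89, 2.22, 3.14, 3.14, 3.14].

### API

Orientations are given as a rotation vector (axis times angle).
In Python, from cell import env, cams gives the robot as it stands.
- The arm moves only by the tool play_rows, never from a script. Its argument "increments" is a list of rows, each a list of 2 entries, a list of its own where there are three numbers: the shift along the tool's x, y, z in units of 100 mm (1.0 is 100 mm), then the turn about the tool's z in units of 2 pi rad (1.0 is 2 pi rad). A call has 1 to 5 rows; each row is the pose to reach, as a shift and turn from the pose commanded when the call began, along the tool's axes at that moment, turning the shorter way round; what a row does not reach only later rows make up. A row lasts 1/12 s, in which the tool goes at most 41.7 mm and 7.16 degrees, less where a joint would pass 70% of its speed; a pose out of reach is approached as far as the arm can. A call with a number of a shift or a turn outside -1 to 1 is refused whole. A call with a gripper value outside its range is refused whole. "jaw" is the closure, from 0 (fully open) to 1 (shut), set as the call begins (left out, the last holds). The fingers move at their own pace and stop on an object; "newtons" is the grip in N (left out, the last holds). Time passes only in rows, so rows that repeat a pose let the fingers close. It gives the time, the measured TCP pose, the force, the opening and the grip force at its end, in the units of the state.
- env.get_obs(): the state, without advancing time (a new reading comes with each control period).
- cams.capture(name): name is "scene" or "top" or "wrist"; returns the picture (384x512x3 uint8, red, green, blue); there is no depth.
- cams.calibration(name): a dict with "intrinsics" (3x3 intrinsics, pixels), "pose" (4x4, takes a point from camera to world coordinates). Camera axes: x right, y down, z forward; pixel columns grow to the right and rows downward; lengths in m; the calibration is good to about 2 mm. A picture is of the moment at which its call begins: read the wrist's pose just before it. calibration takes no time and is no camera call; for the wrist camera it gives the pose at the moment of the call.
- env.hand_in(): hands the job in; it is judged then, once.
The state is a dict: "time": time; "joint_positions": joint angles; "qvel": joint speeds; "tau": joint torques, N m; "position": TCP position; "ee_rot": TCP orientation; "ft_force": force on the tool from outside, world axes, zero at the start; "moment": the same for the moment, N m; "width": finger opening in m; "gripper_force": force on a finger pad.
Only numpy, scipy, OpenCV 4.12 (cv2) and the standard library are available. Lean on these libraries where they do the work, as an engineer would, in place of code of your own. Each camera call takes 0.05 s, during which the arm holds its last target. There are 200 camera calls.

## Working session

There is one attempt and no reset: what is moved stays moved. The work goes in short steps, Python scripts to look and compute and a tool call to move; the robot and the scene stay as the last step left them, time stands still between calls to the robot, and variables do not carry over. Pictures are saved under pics/ and viewed, at most 10 in all, crops included, and the job is handed in when it is done.

Besides the shell and the picture viewer there is one more tool, called after "Call:" by a JSON object that holds its "fn" and its "kwargs". play_rows: Moves the arm, as the interface text tells. Its arguments: {"type":"object","properties":{"increments":{"type":"array"},"jaw":{"type":"number"},"newtons":{"type":"number"}},"required":["increments"]}

```bash
ls; mkdir -p pics
python3 - <<'E'
from cell import env,cams
import cv2,numpy as np
o=env.get_obs(); print({k:np.round(v,3) for k,v in o.items()})
for n in ["scene","top"]:
    im=cams.capture(n); cv2.imwrite(f"pics/{n}0.png",im[:,:,::-1])
    c=cams.calibration(n); print(n,np.round(c["intrinsics"],1).tolist(),np.round(c["pose"],3).tolist())
c=cams.calibration("wrist");print(np.round(c["pose"],3).tolist(),c["intrinsics"].tolist() if hasattr(c["intrinsics"],'tolist') else c["intrinsics"])
E
```

```text
pics
{'time': np.float64(0.0), 'joint_positions': array([-1.367,  0.116,  1.442, -0.   ,  1.584, -0.038]), 'qvel': array([-0.   , -0.001, -0.001,  0.001, -0.001, -0.   ]), 'tau': array([ 1.0000e-03, -7.3199e+01, -6.3250e+01, -0.0000e+00,  6.0000e-03,
        0.0000e+00]), 'position': array([ 0.162, -0.655,  0.231]), 'ee_rot': array([-3.118, -0.379,  0.   ]), 'ft_force': array([-0.49 , -0.063,  0.296]), 'moment': array([ 0.052,  0.006, -0.006]), 'gripper_force': np.float64(0.0), 'width': np.float64(0.085)}
scene [[355.2, 0.0, 253.1], [0.0, 355.2, 193.5], [0.0, 0.0, 1.0]] [[-0.872, 0.35, -0.343, 0.984], [0.49, 0.623, -0.61, 0.662], [0.0, -0.7, -0.714, 0.857], [0.0, 0.0, 0.0, 1.0]]
top [[372.8, 0.0, 263.3], [0.0, 372.8, 195.5], [0.0, 0.0, 1.0]] [[0.02, -0.976, 0.215, 0.459], [-1.0, -0.02, 0.003, 0.052], [0.001, -0.215, -0.977, 1.041], [0.0, 0.0, 0.0, 1.0]]
[[0.239, -0.935, -0.264, 0.227], [-0.971, -0.229, -0.066, -0.638], [0.001, 0.272, -0.962, 0.373], [0.0, 0.0, 0.0, 1.0]] [[329.92989339250107, 0.0, 261.25832972276606], [0.0, 329.92989339250107, 190.95007158032917], [0.0, 0.0, 1.0]]
```

View pics/scene0.png

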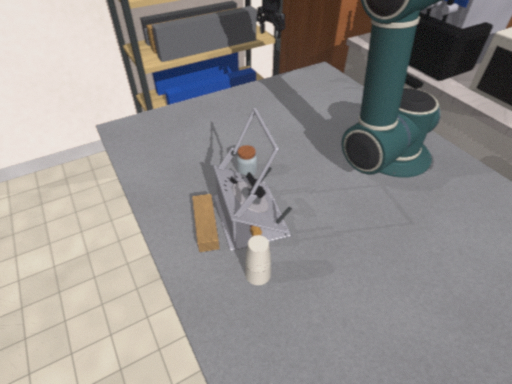

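View pics/top0.png

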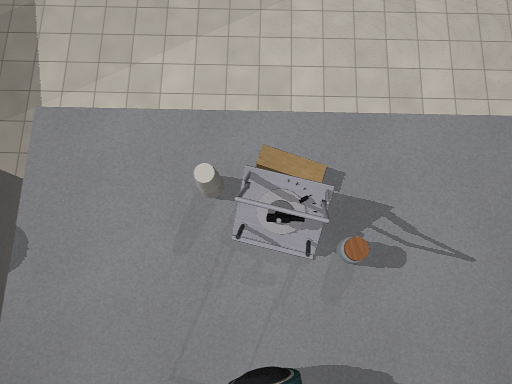

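The scene view shows the console at about (250,195) with the bail raised. The top view shows the console at (283,213), the cups at (208,180), the jar at (353,250) and the carton at (291,165). I'll enlarge the console.

Run:
```python
import cv2
a=cv2.imread("pics/top0.png")[155:267,225:345]; cv2.imwrite("pics/topc.png",cv2.resize(a,None,fx=5,fy=5,interpolation=cv2.INTER_CUBIC))
a=cv2.imread("pics/scene0.png")[100:250,190:300]; cv2.imwrite("pics/scenec.png",cv2.resize(a,None,fx=4,fy=4,interpolation=cv2.INTER_CUBIC))
```

```text
(no output)
```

View pics/topc.png

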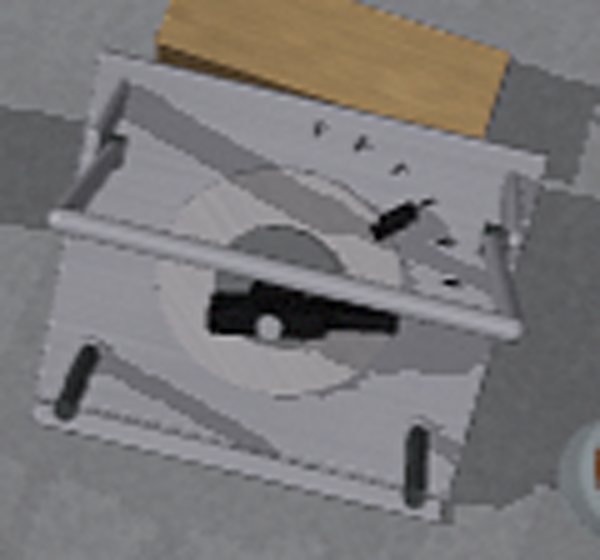

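View pics/scenec.png

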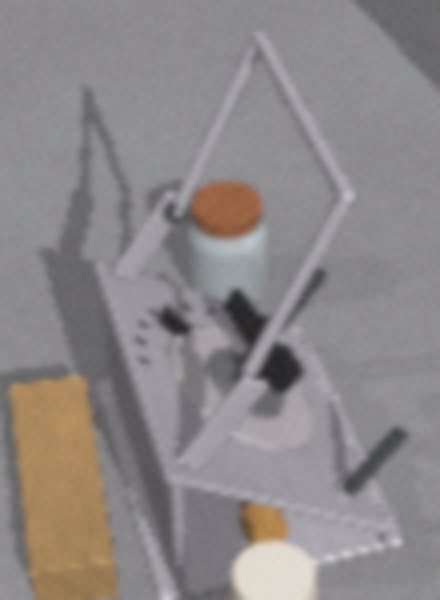

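Crop pixels divided by 5 (or 4) plus the offset give image pixels. 

- **Top crop:** panel corners at (102,52), (545,160), (443,520) and (35,415); bail bar from (55,217) to (515,330); tab at (398,219); handle from tail (208,315) to nose (398,322).
- **Scene crop:** bar ends at (258,38) and (348,195).

Next I'll fit the console pose, then the three angles.

```bash
cat > h.py <<'E'
import numpy as np, cv2
from scipy.optimize import least_squares
c35,s35=np.cos(np.radians(35)),np.sin(np.radians(35))
def ray(cal,p):
    K,T=np.array(cal["intrinsics"]),np.array(cal["pose"])
    d=T[:3,:3]@np.linalg.solve(K,[p[0],p[1],1.]); return T[:3,3],d/np.linalg.norm(d)
def proj(cal,X):
    K,T=np.array(cal["intrinsics"]),np.array(cal["pose"])
    q=K@(T[:3,:3].T@(np.asarray(X)-T[:3,3])); return q[:2]/q[2]
def frame(p):  # p=(x,y,yaw): R columns u,v,n ; origin panel_mid
    c,s=np.cos(p[2]),np.sin(p[2]); H=np.array([[c,-s,0],[s,c,0],[0,0,1]])
    R=H@np.array([[c35,0,-s35],[0,1,0],[s35,0,c35]]); return R,np.array([p[0],p[1],.085])
def onplane(cal,px,p,n): # -> u,v at height n over panel
    R,o=frame(p); a,d=ray(cal,px); a=R.T@(a-o); d=R.T@d
    return (a+d*(n-a[2])/d[2])[:2]
E
python3 - <<'E'
from h import *
from cell import cams
t,s=cams.calibration("top"),cams.calibration("scene")
T=lambda *q:np.array(q)/5+[225,155]-.4
S=lambda *q:np.array(q)/4+[190,100]-.375
pts=[(t,T(102,52),(.1,.115)),(t,T(545,160),(.1,-.115)),(t,T(443,520),(-.1,-.115)),(t,T(35,415),(-.1,.115)),
     (s,S(100,262),(.1,-.115)),(s,S(172,475),(.1,.115)),(s,S(397,543),(-.1,.115))]
def res(p):
    R,o=frame(p); return np.concatenate([proj(c,o+R@[u,v,0])-px for c,px,(u,v) in pts])
f=least_squares(res,[.6,0,-.2]); p=f.x; print("console",p.round(4)); print(f.fun.round(1)); np.save("p.npy",p)
m=onplane(t,T(398,219),p,.013); print("mark uv",m,np.hypot(*m),"ang",np.arctan2(m[0],-m[1]))
a=onplane(t,T(208,315),p,.054);b=onplane(t,T(398,322),p,.054);k=onplane(t,T(268,327),p,.06);print("tail,nose,knob",a,b,k,np.arctan2((b-a)[0],-(b-a)[1]))
R,o=frame(p)
for A,B in [((55,217),(348,195)),((515,330),(258,38))]:
    a1,d1=ray(t,T(*A));a2,d2=ray(s,S(*B)); q=np.linalg.lstsq(np.c_[d1,-d2],a2-a1,rcond=None)[0]
    x1,x2=a1+q[0]*d1,a2+q[1]*d2; l=R.T@((x1+x2)/2-o); print("bar",((x1+x2)/2).round(3),np.linalg.norm(x1-x2).round(4),l.round(3),"ang",np.arctan2(l[2]-.075,.08-l[0]),np.hypot(l[2]-.075,.08-l[0]))
a,d=ray(t,(355,243)); print("jar top",a+d*(.095-a[2])/d[2]); a,d=ray(t,(205,173)); print("cups top",a+d*(.14-a[2])/d[2])
E
```

```text
console [ 0.6248  0.0116 -0.2295]
[-1.3  1.3 -0.2  1.7 -0.4 -2.9 -1.3 -3.   0.5 -1.9  0.5 -0.3 -0.4 -3.9]
mark uv [ 0.06036055 -0.05136123] 0.07925510848339679 ang 0.8657757928599403
tail,nose,knob [0.00294953 0.0286949 ] [ 0.02441145 -0.06208481] [ 0.00754091 -0.00140026] 0.23215500861581922
bar [0.609 0.108 0.33 ] 0.0013 [0.11  0.09  0.222] ang 1.7700861062983808 0.15011165796919074
bar [ 0.569 -0.071  0.326] 0.001 [ 0.109 -0.094  0.218] ang 1.7703339808886396 0.14603341360915764
jar top [ 0.54885883 -0.1798767   0.095     ]
cups top [0.71196609 0.20155051 0.14      ]
```

Call:
{"fn": "play_rows", "kwargs": {"increments": [[[0.92,-0.94,-0.25],0],[[0.92,-0.94,-0.25],0],[[0.92,-0.94,-0.25],0],[[0.92,-0.94,-0.25],0]], "jaw": 0}}

```text
time: 0.43
position: [0.2306, -0.5387, 0.2579]
ee_rot: [3.117, 0.382, 0.002]
ft_force: [-0.3, -1.0, 0.1]
width: 0.0854
gripper_force: 0.0
```

Call:
{"fn": "play_rows", "kwargs": {"increments": [[[0.92,-0.94,-0.25],0],[[0.92,-0.94,-0.25],0],[[0.92,-0.94,-0.25],0],[[0.92,-0.94,-0.25],0]]}}

```text
time: 0.77
position: [0.2972, -0.4253, 0.283]
ee_rot: [3.117, 0.382, 0.003]
ft_force: [0.2, 0.8, 0.5]
width: 0.0855
gripper_force: 0.0
```

Call:
{"fn": "play_rows", "kwargs": {"increments": [[[0.92,-0.94,-0.25],0],[[0.92,-0.94,-0.25],0],[[0.92,-0.94,-0.25],0],[[0.92,-0.94,-0.25],0]]}}

```text
time: 1.1
position: [0.364, -0.312, 0.3078]
ee_rot: [3.117, 0.383, 0.003]
ft_force: [-1.0, -0.4, 0.5]
width: 0.0854
gripper_force: 0.0
```

Call:
{"fn": "play_rows", "kwargs": {"increments": [[[0.92,-0.94,-0.25],0],[[0.92,-0.94,-0.25],0],[[0.92,-0.94,-0.25],0],[[0.92,-0.94,-0.25],0]]}}

```text
time: 1.43
position: [0.4308, -0.1986, 0.3324]
ee_rot: [-3.118, -0.384, -0.003]
ft_force: [-0.3, 0.3, -0.3]
width: 0.0852
gripper_force: 0.0
```

Call:
{"fn": "play_rows", "kwargs": {"increments": [[[0.92,-0.94,-0.25],0],[[0.92,-0.94,-0.25],0],[[0.92,-0.94,-0.25],0],[[0.92,-0.94,-0.25],0]]}}

```text
time: 1.77
position: [0.4976, -0.0853, 0.3569]
ee_rot: [-3.117, -0.384, -0.001]
ft_force: [0.7, -1.6, -0.5]
width: 0.0855
gripper_force: 0.0
```

Call:
{"fn": "play_rows", "kwargs": {"increments": [[[0.92,-0.94,-0.25],-0.019],[[0.92,-0.94,-0.25],-0.038],[[0.92,-0.94,-0.25],-0.057],[[0.92,-0.94,-0.25],-0.076],[[0.92,-0.94,-0.25],-0.095]]}}

```text
time: 2.18
position: [0.5638, 0.0263, 0.3807]
ee_rot: [-2.863, -1.292, 0.002]
ft_force: [-0.2, -1.4, -0.2]
width: 0.0856
gripper_force: 0.0
```

Call:
{"fn": "play_rows", "kwargs": {"increments": [[[0,0,0],-0.019],[[0,0,0],-0.038],[[0,0,0],-0.057],[[0,0,0],-0.076],[[0,0,0],-0.095]]}}

```text
time: 2.6
position: [0.5627, 0.0238, 0.3808]
ee_rot: [-2.36, -2.073, 0.001]
ft_force: [-0.3, -1.1, -0.3]
width: 0.0855
gripper_force: 0.0
```

Call:
{"fn": "play_rows", "kwargs": {"increments": [[[0,0,0],-0.019],[[0,0,0],-0.038],[[0,0,0],-0.057],[[0,0,0],-0.076],[[0,0,0],-0.095]]}}

```text
time: 3.02
position: [0.5627, 0.0238, 0.3808]
ee_rot: [-1.646, -2.675, 0.001]
ft_force: [0.8, -0.5, -0.4]
width: 0.0855
gripper_force: 0.0
```

Call:
{"fn": "play_rows", "kwargs": {"increments": [[[0,0,0],-0.019],[[0,0,0],-0.038],[[0,0,0],-0.057],[[0,0,0],-0.076],[[0,0,0],-0.095]]}}

```text
time: 3.43
position: [0.5627, 0.0238, 0.3808]
ee_rot: [-0.787, -3.041, 0.001]
ft_force: [0.9, 0.2, -0.2]
width: 0.0856
gripper_force: 0.0
```

Call:
{"fn": "play_rows", "kwargs": {"increments": [[[0,0,0],-0.019],[[0,0,0],-0.038],[[0,0,0],-0.045],[[0,0,0],-0.045]]}}

```text
time: 3.77
position: [0.5627, 0.0238, 0.3808]
ee_rot: [-0.356, -3.121, 0.0]
ft_force: [0.6, 0.4, 0.3]
width: 0.0853
gripper_force: 0.0
```

Run:
```python
from h import *
from cell import env,cams
o=env.get_obs(); print(o["joint_positions"].round(3),o["position"].round(4),o["ee_rot"].round(3))
np.save("wcal1.npy",cams.calibration("wrist")["pose"])
im=cams.capture("wrist"); cv2.imwrite("pics/w1.png",im[:,:,::-1]); cv2.imwrite("pics/w1b.png",cv2.resize(im[:,:,::-1],None,fx=1.5,fy=1.5,interpolation=cv2.INTER_CUBIC))
```

```text
[-0.003 -0.127  1.444 -0.     1.825 -1.346] [0.5627 0.0238 0.3808] [-0.356 -3.121  0.   ]
```

View pics/w1b.png

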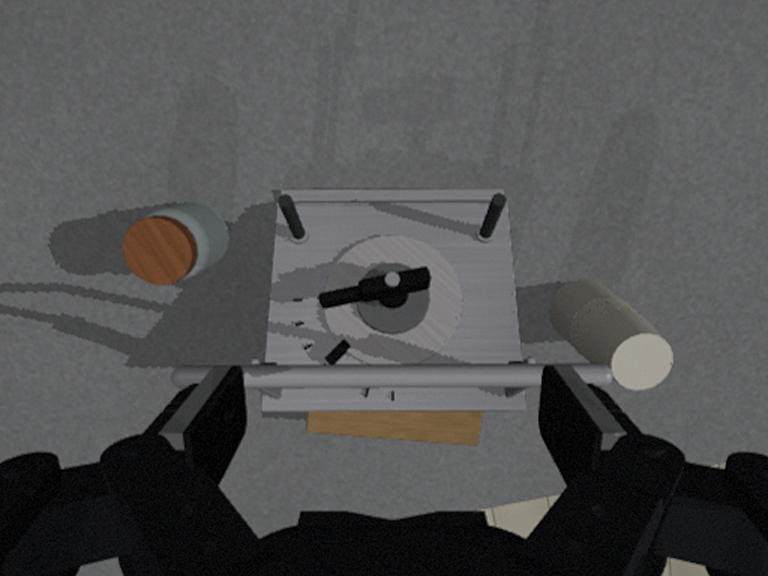

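The wrist view (×1.5) is clear:

- **Ring:** centre near (393,298).
- **Handle:** tail (430,277), nose (320,299), knob (392,279).
- **Mark tab:** centre near (338,352).
- **Rest posts:** bases at (299,238) and (485,237).
- **Panel:** back corners at (263,410) and (525,410).
- **Bail bar:** across the view at y≈376.

I'll refit with masks.

```bash
cat > meas.py <<'E'
from h import *
def blobs(im):  # black compact parts of a wrist picture
    m=(im.max(2)<45).astype(np.uint8); n,l,st,ce=cv2.connectedComponentsWithStats(m)
    return [(st[i],ce[i],np.argwhere(l==i)[:,::-1]) for i in range(1,n) if st[i][4]>40]
E
python3 - <<'E'
from meas import *
from cell import cams
im=cv2.imread("pics/w1.png"); cal=cams.calibration("wrist")
for st,ce,q in blobs(im): print(st,ce.round(1))
W=lambda *q:(np.array(q)+.5)/1.5-.5
pts=[(W(299,238),(-.066,-.09,0)),(W(485,237),(-.066,.09,0)),(W(287,198),(-.066,-.09,.069)),(W(497,198),(-.066,.09,.069)),(W(263,410),(.1,-.115,0)),(W(525,410),(.1,.115,0)),(W(393,298),(0,0,.002))]
def res(p):
    R,o=frame(p); return np.concatenate([proj(cal,o+R@np.array(X))-px for px,X in pts])
f=least_squares(res,[.63,.01,-.23]);p=f.x;print(p.round(4),f.fun.round(1)); np.save("p.npy",p)
print("ring",onplane(cal,W(393,298),p,.002),"knob?",onplane(cal,W(392,279),p,.056))
m=onplane(cal,W(338,352),p,.013);print("mark",m,np.hypot(*m),np.arctan2(m[0],-m[1]))
a,b=onplane(cal,W(430,277),p,.05),onplane(cal,W(320,299),p,.05);print(a,b,np.arctan2((b-a)[0],-(b-a)[1]))
R,o=frame(p); T=np.array(cal["pose"])
for th in (1.7,1.75,1.8,1.85): print(th,proj(cal,o+R@[.08-.15*np.cos(th),0,.075+.15*np.sin(th)])*1.5)
E
```

```text
[186 130  17  29 213] [194.2 144.6]
[320 130  17  28 214] [327.6 143.8]
[ 212  178   75   28 1034] [252.7 193. ]
[217 227  16  16 124] [224.8 234.6]
[    0   243   512   141 35811] [254.8 339.4]
[ 0.6276  0.0085 -0.2261] [ 0.6 -1.7  0.1 -1.7 -1.3  1.6  1.6  0.8 -2.1  0.6  1.3 -0.1 -0.2  0.7]
ring [-0.00096845  0.0002215 ] knob? [ 5.10829597e-05 -4.38911929e-04]
mark [ 0.05161389 -0.04774522] 0.07031073391549071 0.8243147078320767
[-0.0037505  0.0312526] [ 0.01506109 -0.05974332] 0.2038583401953303
1.7 [391.63074332 360.92914266]
1.75 [391.70199496 378.48001614]
1.8 [391.77782524 396.19706128]
1.85 [391.85770826 413.9449579 ]
```

Call:
{"fn": "play_rows", "kwargs": {"increments": [[[0.5,0,0],0.019],[[0.5,0,0],0.038],[[0.5,0,0],0.057],[[0.5,0,0],0.076],[[0.5,0,0],0.095]]}}

```text
time: 4.23
position: [0.5137, 0.0356, 0.3813]
ee_rot: [1.273, 2.872, 0.0]
ft_force: [-0.7, 0.3, -0.0]
width: 0.0856
gripper_force: 0.0
```

Call:
{"fn": "play_rows", "kwargs": {"increments": [[[0,0,0],0.019],[[0,0,0],0.038],[[0,0,0],0.057],[[0,0,0],0.076],[[0,0,0],0.095]]}}

```text
time: 4.65
position: [0.5139, 0.0355, 0.3811]
ee_rot: [-2.062, -2.37, 0.0]
ft_force: [-0.6, 0.0, -0.3]
width: 0.0855
gripper_force: 0.0
```

Call:
{"fn": "play_rows", "kwargs": {"increments": [[[0,0,0],0.019],[[0,0,0],0.038],[[0,0,0],0.057],[[0,0,0],0.06],[[0,0,0],0.06]]}}

```text
time: 5.07
position: [0.5139, 0.0356, 0.3812]
ee_rot: [-2.461, -1.953, 0.0]
ft_force: [-0.0, 0.4, -0.3]
width: 0.0856
gripper_force: 0.0
```

Call:
{"fn": "play_rows", "kwargs": {"increments": [[[0,0,0.4],0],[[0,0,0.8],0],[[0,0,0.86],0]]}}

```text
time: 5.32
position: [0.5124, 0.0356, 0.2887]
ee_rot: [-2.455, -1.953, 0.009]
ft_force: [-1.1, -0.7, -1.9]
width: 0.0856
gripper_force: 0.0
```

Call:
{"fn": "play_rows", "kwargs": {"increments": [[[0,0.12,0],0],[[0,0.24,0],0],[[0,0.36,0],0],[[0,0.48,0],0],[[0,0.58,0],0]]}}

```text
time: 5.73
position: [0.5712, 0.0223, 0.2971]
ee_rot: [2.459, 1.955, 0.001]
ft_force: [-3.0, -0.2, 2.9]
width: 0.0851
gripper_force: 1.3
```

```bash
cat > bar.py <<'E'
from h import *
from cell import env,cams
p=np.load("p.npy"); R,o=frame(p)
ob=env.get_obs(); d=ob["position"]-o; H=np.array([np.cos(p[2]),np.sin(p[2])])
print("t",round(float(ob["time"]),2),"xh,yh,z",round(d[:2]@H,4),round(d[1]*H[0]-d[0]*H[1],4),ob["position"][2].round(4),"F",ob["ft_force"].round(1),"tool x-v ang",np.round(2*np.arctan2(ob["ee_rot"][1],ob["ee_rot"][0])-p[2]-np.pi/2,3)%(2*np.pi))
E
python3 - <<'E'
import bar
from bar import *
im=cams.capture("top"); cv2.imwrite("pics/top1.png",cv2.resize(im[155:267,225:345,::-1],None,fx=5,fy=5,interpolation=cv2.INTER_CUBIC))
E
```

```text
t 5.73 xh,yh,z -0.058 0.0008 0.2971 F [-3.  -0.2  2.9] tool x-v ang 6.282185307179586
```

View pics/top1.png

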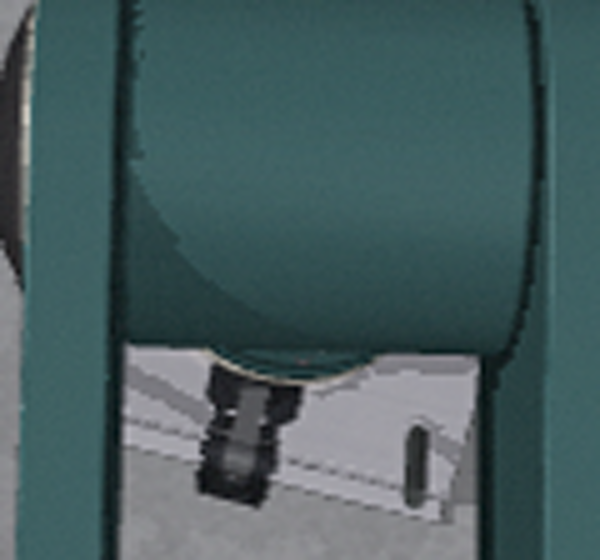

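The arm hides the console from above, but the −3 N push shows that the bail is being lifted. I'll nudge it a little further, back off, and come down in front of the nose.

Call:
{"fn": "play_rows", "kwargs": {"increments": [[[0,0.02,0],0],[[0,0.04,0],0],[[0,0.04,0],0]]}}

```text
time: 6.03
position: [0.5742, 0.0217, 0.2956]
ee_rot: [2.461, 1.953, 0.0]
ft_force: [0.2, 0.2, 0.1]
width: 0.0854
gripper_force: 0.0
```

Call:
{"fn": "play_rows", "kwargs": {"increments": [[[0,-0.25,0],0],[[-0.15,-0.5,0],0],[[-0.3,-0.52,0.2],0],[[-0.45,-0.52,0.5],0],[[-0.45,-0.52,0.9],0]]}}

```text
time: 6.45
position: [0.5133, -0.0118, 0.2072]
ee_rot: [2.458, 1.949, 0.006]
ft_force: [0.8, 0.7, 0.1]
width: 0.0855
gripper_force: 0.0
```

Call:
{"fn": "play_rows", "kwargs": {"increments": [[[0,0,0.35],0],[[0,0,0.7],0],[[0,0,0.9],0],[[0,0,1.0],0],[[0,0,1.0],0]]}}

```text
time: 6.87
position: [0.5123, -0.0102, 0.1035]
ee_rot: [-2.459, -1.952, 0.003]
ft_force: [-0.7, 0.1, -0.4]
width: 0.0853
gripper_force: 0.0
```

Run:
```python
from bar import *
im=cams.capture("wrist"); sc=cams.capture("scene"); cv2.imwrite("pics/w2r.png",im[:,:,::-1])
a=cv2.resize(im[:,:,::-1],(400,300)); b=cv2.resize(sc[90:250,190:310,::-1],None,fx=3,fy=3,interpolation=cv2.INTER_CUBIC)
c=np.zeros((480,760,3),np.uint8); c[:300,:400]=a; c[:480,400:760]=b; cv2.imwrite("pics/w2.png",c)
```

```text
t 6.87 xh,yh,z -0.1081 -0.0441 0.1035 F [-0.7  0.1 -0.4] tool x-v ang 6.280370614359173
```

View pics/w2.png

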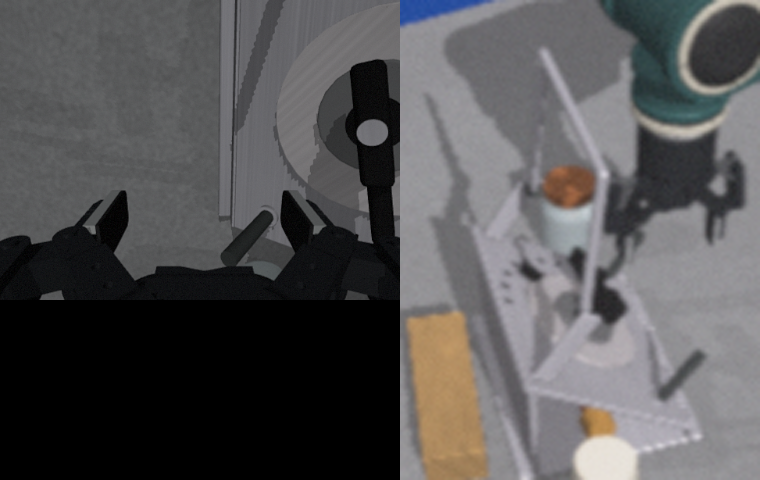

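Left: the wrist view shows the finger just short of the nose. Right: the scene view shows the bail raised behind the wrist and clear of it. Pushing the nose now.

Call:
{"fn": "play_rows", "kwargs": {"increments": [[[0,0.1,0],0],[[0,0.18,-0.03],0],[[0,0.25,-0.06],0],[[0,0.32,-0.09],0],[[0,0.37,-0.12],0]]}}

```text
time: 7.38
position: [0.5505, -0.019, 0.118]
ee_rot: [2.461, 1.952, 0.001]
ft_force: [0.2, -0.1, 0.5]
width: 0.0854
gripper_force: 0.0
```

Call:
{"fn": "play_rows", "kwargs": {"increments": [[[0,0,0],0],[[0,0,0],0]]}}

```text
time: 7.55
position: [0.5496, -0.0188, 0.1174]
ee_rot: [-2.461, -1.952, 0.0]
ft_force: [-0.1, -0.1, -0.1]
width: 0.0854
gripper_force: 0.0
```

Run:
```python
from bar import *
im=cams.capture("wrist"); sc=cams.capture("scene"); cv2.imwrite("pics/w3r.png",im[:,:,::-1])
a=cv2.resize(im[:,:,::-1],(400,300)); b=cv2.resize(sc[90:250,190:310,::-1],None,fx=3,fy=3,interpolation=cv2.INTER_CUBIC)
c=np.zeros((480,760,3),np.uint8); c[:300,:400]=a; c[:480,400:760]=b; cv2.imwrite("pics/w3.png",c)
```

```text
t 7.55 xh,yh,z -0.0698 -0.0442 0.1174 F [-0.1 -0.1 -0.1] tool x-v ang 6.2793706143591725
```

View pics/w3.png

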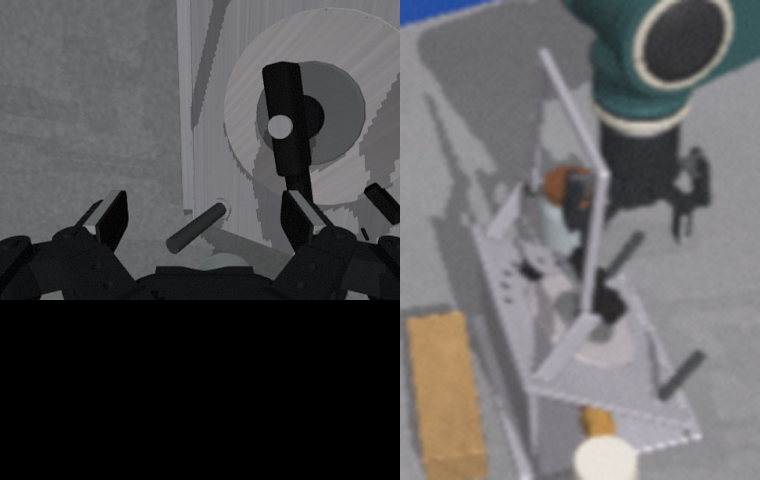

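Both the wrist and scene views show the finger at the nose, but there's no contact force and the handle looks almost unmoved. I'll measure the angle numerically from the rectified picture.

```bash
cat >> meas.py <<'E'
def rect(im,K,T,p,n,s=.0005,h=.1):  # rectified view of plane n: rows = +u up, cols = -v right
    R,o=frame(p); N=int(2*h/s); c=[(h,h),(h,-h),(-h,-h),(-h,h)]
    src=np.float32([proj({"intrinsics":K,"pose":T},o+R@[u,v,n]) for u,v in c])
    return cv2.warpPerspective(im,cv2.getPerspectiveTransform(src,np.float32([(0,0),(N,0),(N,N),(0,N)])),(N,N)),N,s,h
def angles(im,K,T,p,th0,mk0,save=None):
    r,N,s,h=rect(im,K,T,p,.041); y,x=np.mgrid[:N,:N]; u=h-(y+.5)*s; w=(x+.5)*s-h
    b=r.max(2)<40; f=np.hypot(u,w); a=np.arctan2(u,w); d=lambda t:np.abs(np.angle(np.exp(1j*(a-t))))
    A=b&(f>.02)&(f<.030)&(d(th0+np.pi)<.5); B=b&(f>.034)&(f<.056)&(d(th0)<.3)
    ca,cb=[np.array([u[m].mean(),w[m].mean()]) for m in (A,B)]
    r2=rect(im,K,T,p,.013)[0]; M=(r2.max(2)<40)&(f>.054)&(f<.086)&(d(mk0)<.25)
    cm=np.array([u[M].mean(),w[M].mean()]) if M.any() else np.full(2,np.nan)
    if save: cv2.imwrite(save,np.hstack([r,r2]))
    return dict(valve=np.arctan2(*(cb-ca)).round(3),nA=A.sum(),nB=B.sum(),off=(np.cross(ca,cb)/np.linalg.norm(cb-ca)).round(4),mark=np.arctan2(*cm).round(3),rm=np.hypot(*cm).round(4),nM=M.sum())
E
python3 - <<'E'
from meas import *
from cell import cams
c=cams.calibration("wrist"); K=c["intrinsics"]; p=np.load("p.npy")
print(angles(cv2.imread("pics/w1.png"),K,np.load("wcal1.npy"),p,.2,.82,"pics/r1.png"))
print(angles(cv2.imread("pics/w3r.png"),K,c["pose"],p,.25,.82,"pics/r3.png"))
a=np.vstack([cv2.imread("pics/r1.png"),cv2.imread("pics/r3.png")]);cv2.imwrite("pics/r13.png",cv2.resize(a,(600,600)))
E
```

```text
{'valve': np.float64(0.231), 'nA': np.int64(796), 'nB': np.int64(1178), 'off': np.float64(-0.0003), 'mark': np.float64(0.818), 'rm': np.float64(0.0706), 'nM': np.int64(804)}
{'valve': np.float64(0.21), 'nA': np.int64(825), 'nB': np.int64(1153), 'off': np.float64(-0.0022), 'mark': np.float64(0.9), 'rm': np.float64(0.0733), 'nM': np.int64(2279)}
```

View pics/r13.png

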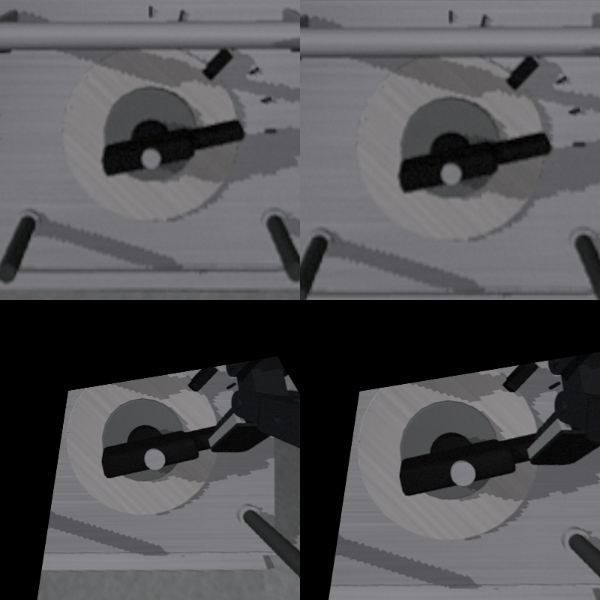

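Top row (the first view): handle about 0.23, mark 0.818. Bottom row (now): the handle is still about 0.21, so the finger tip skimmed over the nose top. I'll back off, go lower and push again.

Call:
{"fn": "play_rows", "kwargs": {"increments": [[[0,-0.3,0],0],[[0,-0.3,0.1],0],[[0,-0.3,0.19],0],[[0,-0.3,0.19],0]]}}

```text
time: 7.98
position: [0.5194, -0.0118, 0.0964]
ee_rot: [-2.46, -1.952, 0.002]
ft_force: [-0.6, 0.2, -0.6]
width: 0.0854
gripper_force: 0.0
```

Call:
{"fn": "play_rows", "kwargs": {"increments": [[[0,0.09,0],0],[[0,0.16,0],0],[[0,0.22,-0.02],0],[[0,0.27,-0.03],0],[[0,0.3,-0.04],0]]}}

```text
time: 8.4
position: [0.55, -0.0188, 0.1027]
ee_rot: [-2.46, -1.952, 0.001]
ft_force: [-9.7, 3.0, 4.9]
width: 0.0852
gripper_force: 4.4
```

Call:
{"fn": "play_rows", "kwargs": {"increments": [[[0,0,0],0]]}}

```text
time: 8.48
position: [0.5503, -0.0189, 0.1028]
ee_rot: [-2.46, -1.952, 0.001]
ft_force: [-4.8, 1.2, 2.9]
width: 0.0851
gripper_force: 2.6
```

```bash
cat > look.py <<'E'
import sys
from bar import *
from meas import angles
c=cams.calibration("wrist"); im=cams.capture("wrist")[:,:,::-1]; cv2.imwrite(f"pics/{sys.argv[1]}.png",im)
for t in map(float,sys.argv[2:]):
    try: print(t,angles(np.ascontiguousarray(im),c["intrinsics"],c["pose"],p,t,.82,f"pics/{sys.argv[1]}r.png"))
    except Exception as e: print(t,e)
E
python3 look.py w4 .25 .35 .5
```

```text
t 8.48 xh,yh,z -0.0692 -0.044 0.1028 F [-4.8  1.2  2.9] tool x-v ang 6.2793706143591725
0.25 {'valve': np.float64(0.331), 'nA': np.int64(585), 'nB': np.int64(1696), 'off': np.float64(-0.0031), 'mark': np.float64(0.861), 'rm': np.float64(0.0729), 'nM': np.int64(3328)}
0.35 {'valve': np.float64(0.431), 'nA': np.int64(684), 'nB': np.int64(1732), 'off': np.float64(-0.0019), 'mark': np.float64(0.861), 'rm': np.float64(0.0729), 'nM': np.int64(3328)}
0.5 {'valve': np.float64(0.51), 'nA': np.int64(812), 'nB': np.int64(1427), 'off': np.float64(-0.0015), 'mark': np.float64(0.861), 'rm': np.float64(0.0729), 'nM': np.int64(3328)}
```

Call:
{"fn": "play_rows", "kwargs": {"increments": [[[0,0.03,-0.02],0],[[0,0.06,-0.04],0],[[0,0.08,-0.06],0],[[0,0.1,-0.07],0],[[0,0.1,-0.07],0]]}}

```text
time: 8.95
position: [0.5597, -0.0212, 0.1094]
ee_rot: [-2.461, -1.952, 0.0]
ft_force: [-3.3, -0.4, 0.2]
width: 0.0857
gripper_force: 1.3
```

```bash
python3 look.py w5 .6 .7 .8
```

```text
t 8.95 xh,yh,z -0.0595 -0.0442 0.1094 F [-3.3 -0.4  0.2] tool x-v ang 6.2793706143591725
0.6 {'valve': np.float64(0.679), 'nA': np.int64(728), 'nB': np.int64(1678), 'off': np.float64(-0.0014), 'mark': np.float64(0.825), 'rm': np.float64(0.0715), 'nM': np.int64(2714)}
0.7 {'valve': np.float64(0.749), 'nA': np.int64(827), 'nB': np.int64(1594), 'off': np.float64(-0.0008), 'mark': np.float64(0.825), 'rm': np.float64(0.0715), 'nM': np.int64(2714)}
0.8 {'valve': np.float64(0.775), 'nA': np.int64(877), 'nB': np.int64(1634), 'off': np.float64(-0.0009), 'mark': np.float64(0.825), 'rm': np.float64(0.0715), 'nM': np.int64(2714)}
```

Call:
{"fn": "play_rows", "kwargs": {"increments": [[[0,-0.35,0],0],[[0,-0.4,-0.3],0],[[0,-0.4,-0.7],0],[[0,-0.4,-0.9],0],[[0,-0.4,-0.9],0]]}}

```text
time: 9.42
position: [0.5219, -0.0121, 0.2051]
ee_rot: [2.457, 1.949, 0.009]
ft_force: [0.2, 0.4, 0.3]
width: 0.0852
gripper_force: 0.0
```

Call:
{"fn": "play_rows", "kwargs": {"increments": [[[0,0,0],0]]}}

```text
time: 9.5
position: [0.521, -0.012, 0.201]
ee_rot: [2.459, 1.951, 0.004]
ft_force: [0.0, -0.3, -1.1]
width: 0.0849
gripper_force: 0.0
```

```bash
python3 look.py w6 .75 .78
```

```text
t 9.5 xh,yh,z -0.0993 -0.044 0.201 F [ 0.  -0.3 -1.1] tool x-v ang 6.280185307179586
0.75 {'valve': np.float64(0.759), 'nA': np.int64(782), 'nB': np.int64(1196), 'off': np.float64(-0.0008), 'mark': np.float64(0.765), 'rm': np.float64(0.0665), 'nM': np.int64(1451)}
0.78 {'valve': np.float64(0.76), 'nA': np.int64(786), 'nB': np.int64(1196), 'off': np.float64(-0.0008), 'mark': np.float64(0.765), 'rm': np.float64(0.0665), 'nM': np.int64(1451)}
```

```bash
cat > comp.py <<'E'
import sys
from meas import *
from cell import cams
K=cams.calibration("wrist")["intrinsics"]; p=np.load("p.npy")
def comp(im,T,p=p):
    r,N,s,h=rect(im,K,T,p,.013)
    for thr in (30,40,50):
        n,l,st,ce=cv2.connectedComponentsWithStats((r.max(2)<thr).astype(np.uint8),connectivity=4)
        for i in range(1,n):
            u,w=h-(ce[i][1]+.5)*s,(ce[i][0]+.5)*s-h
            if 300<st[i][4]<2500 and u>.02:
                q=np.argwhere(l==i)[:,::-1].astype(np.float32); (cx,cy),(a,b),_=R_=cv2.minAreaRect(q)
                bx=cv2.boxPoints(R_); e=max((bx[1]-bx[0],bx[2]-bx[1]),key=np.linalg.norm)
                cu,cw=h-(cy+.5)*s,(cx+.5)*s-h
                print(thr,st[i][4],"r,ang",np.hypot(u,w).round(4),np.arctan2(u,w).round(3),"rect ctr",np.arctan2(cu,cw).round(3),np.hypot(cu,cw).round(4),"size mm",round(a*.5,1),round(b*.5,1),"dir",(np.arctan2(-e[1],e[0])%np.pi).round(3))
E
python3 - <<'E'
from comp import *
print("w1");comp(cv2.imread("pics/w1.png"),np.load("wcal1.npy"))
print("w6");comp(cv2.imread("pics/w6.png"),cams.calibration("wrist")["pose"])
E
```

```text
w1
30 738 r,ang 0.0705 0.818 rect ctr 0.821 0.0704 size mm 8.8 22.8 dir 0.825
40 804 r,ang 0.0706 0.818 rect ctr 0.82 0.0706 size mm 9.2 23.2 dir 0.825
50 862 r,ang 0.0706 0.818 rect ctr 0.82 0.0706 size mm 9.8 24.0 dir 0.835
w6
```

Call:
{"fn": "play_rows", "kwargs": {"increments": [[[0,0,0.35],0],[[0,0,0.7],0],[[0,0.1,0.88],0],[[0,0.25,0.88],0],[[0,0.35,0.88],0]]}}

```text
time: 9.97
position: [0.554, -0.02, 0.1087]
ee_rot: [-2.459, -1.951, 0.004]
ft_force: [0.2, 0.7, 1.3]
width: 0.0854
gripper_force: 0.0
```

Call:
{"fn": "play_rows", "kwargs": {"increments": [[[0,0.04,0],0],[[0,0.06,0],0],[[0,0.08,0],0],[[0,0.08,0],0]]}}

```text
time: 10.3
position: [0.5618, -0.0216, 0.1115]
ee_rot: [-2.461, -1.952, 0.0]
ft_force: [-3.2, -0.3, -0.2]
width: 0.0854
gripper_force: 1.6
```

Call:
{"fn": "play_rows", "kwargs": {"increments": [[[0,-0.35,0],0],[[0,-0.43,-0.3],0],[[0,-0.43,-0.7],0],[[0,-0.43,-0.9],0],[[0,-0.43,-0.9],0]]}}

```text
time: 10.72
position: [0.5214, -0.0119, 0.2074]
ee_rot: [2.456, 1.949, 0.01]
ft_force: [0.1, 0.5, 0.5]
width: 0.0855
gripper_force: 0.0
```

Call:
{"fn": "play_rows", "kwargs": {"increments": [[[0,0,0],0]]}}

```text
time: 10.8
position: [0.5205, -0.0119, 0.2031]
ee_rot: [2.459, 1.951, 0.004]
ft_force: [0.4, 0.0, -1.0]
width: 0.0857
gripper_force: 0.0
```

```bash
python3 look.py w7 .8 .84
```

```text
t 10.8 xh,yh,z -0.0998 -0.0439 0.2031 F [ 0.4  0.  -1. ] tool x-v ang 6.280185307179586
0.8 {'valve': np.float64(0.796), 'nA': np.int64(780), 'nB': np.int64(1173), 'off': np.float64(-0.0008), 'mark': np.float64(0.764), 'rm': np.float64(0.0663), 'nM': np.int64(1528)}
0.84 {'valve': np.float64(0.797), 'nA': np.int64(785), 'nB': np.int64(1173), 'off': np.float64(-0.0008), 'mark': np.float64(0.764), 'rm': np.float64(0.0663), 'nM': np.int64(1528)}
```

Call:
{"fn": "play_rows", "kwargs": {"increments": [[[0,0,0.35],0],[[0,0,0.7],0],[[0,0.1,0.9],0],[[0,0.25,0.9],0],[[0,0.35,0.9],0]]}}

```text
time: 11.27
position: [0.5537, -0.02, 0.1086]
ee_rot: [-2.459, -1.951, 0.004]
ft_force: [0.0, -0.1, 1.1]
width: 0.0854
gripper_force: 0.0
```

Call:
{"fn": "play_rows", "kwargs": {"increments": [[[0,0.04,0],0],[[0,0.07,0],0],[[0,0.092,0],0],[[0,0.092,0],0]]}}

```text
time: 11.6
position: [0.563, -0.0219, 0.1115]
ee_rot: [-2.461, -1.952, 0.0]
ft_force: [-3.3, -0.3, 0.1]
width: 0.0853
gripper_force: 1.5
```

Call:
{"fn": "play_rows", "kwargs": {"increments": [[[0,-0.35,0],0],[[0,-0.42,-0.3],0],[[0.2,-0.42,-0.7],0],[[0.4,-0.42,-0.9],0],[[0.45,-0.42,-1.0],0]]}}

```text
time: 12.02
position: [0.5334, 0.0333, 0.2159]
ee_rot: [2.458, 1.952, 0.008]
ft_force: [-0.4, 0.6, 0.4]
width: 0.0858
gripper_force: 0.0
```

Call:
{"fn": "play_rows", "kwargs": {"increments": [[[0,-0.2,-0.3],-0.019],[[0,-0.2,-0.6],-0.038],[[0,-0.2,-0.9],-0.057],[[0,-0.2,-1.0],-0.076],[[0,-0.2,-1.0],-0.095]]}}

```text
time: 12.43
position: [0.5134, 0.0358, 0.3147]
ee_rot: [1.768, 2.592, 0.004]
ft_force: [0.3, 0.6, 0.3]
width: 0.0851
gripper_force: 0.0
```

Call:
{"fn": "play_rows", "kwargs": {"increments": [[[0,0,-0.3],-0.019],[[0,0,-0.6],-0.038],[[0,0,-0.7],-0.057],[[0,0,-0.7],-0.076],[[0,0,-0.7],-0.095]]}}

```text
time: 12.85
position: [0.5131, 0.0358, 0.382]
ee_rot: [0.929, 3.0, 0.001]
ft_force: [0.5, -0.2, -0.5]
width: 0.0854
gripper_force: 0.0
```

Call:
{"fn": "play_rows", "kwargs": {"increments": [[[0,0,0],-0.019],[[0,0,0],-0.038],[[0,0,0],-0.057],[[0,0,0],-0.06],[[0,0,0],-0.06]]}}

```text
time: 13.27
position: [0.5129, 0.0358, 0.3811]
ee_rot: [0.363, 3.12, -0.0]
ft_force: [-0.0, -0.4, 0.7]
width: 0.0855
gripper_force: 0.0
```

```bash
python3 look.py w8 .82
python3 - <<'E'
from comp import *
comp(cv2.imread("pics/w8.png"),cams.calibration("wrist")["pose"])
E
```

```text
t 13.27 xh,yh,z -0.1178 0.0009 0.3811 F [-0.  -0.4  0.7] tool x-v ang 1.566
0.82 {'valve': np.float64(0.812), 'nA': np.int64(658), 'nB': np.int64(946), 'off': np.float64(-0.0011), 'mark': np.float64(0.781), 'rm': np.float64(0.0664), 'nM': np.int64(1079)}
50 328 r,ang 0.1252 2.465 rect ctr 2.467 0.1245 size mm 19.0 5.0 dir 1.571
```

Run:
```python
from comp import *
p=np.load("p.npy")
for f,T in (("w1",np.load("wcal1.npy")),("w8",cams.calibration("wrist")["pose"])):
    r,N,s,h=rect(cv2.imread(f"pics/{f}.png"),K,T,p,.013); y,x=np.mgrid[:N,:N]; u=h-(y+.5)*s; w=(x+.5)*s-h
    for lo,hi in ((.062,.08),(.066,.08),(.070,.08),(.066,.076)):
        M=(r.max(2)<40)&(np.hypot(u,w)>lo)&(np.hypot(u,w)<hi)&(np.abs(np.arctan2(u,w)-.82)<.25); print(f,lo,hi,np.arctan2(u[M].mean(),w[M].mean()).round(3),M.sum())
a=cv2.imread("pics/w8.png"); cv2.imwrite("pics/w8c.png",cv2.resize(a[120:270,170:350],(720,600),interpolation=cv2.INTER_CUBIC))
```

```text
w1 0.062 0.08 0.818 637
w1 0.066 0.08 0.818 503
w1 0.07 0.08 0.818 361
w1 0.066 0.076 0.819 355
w8 0.062 0.08 0.803 617
w8 0.066 0.08 0.807 462
w8 0.07 0.08 0.806 332
w8 0.066 0.076 0.807 329
```

View pics/w8c.png

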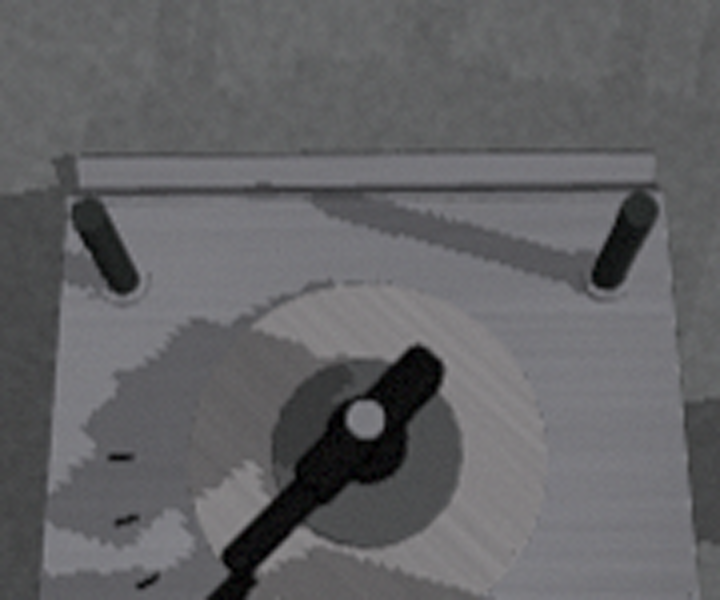

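The handle lines up with the tab: about 0.812 against 0.807–0.82. Next I'll find the bail bar's current angle numerically, in the wrist picture's middle column.

Run:
```python
from comp import *
c=cams.calibration("wrist"); R,o=frame(p); im=cv2.imread("pics/w8.png")
print([int(v) for v in im[250:384:2,262].mean(1)])
for th in (1.95,2.0,2.05,2.1): print(th,proj(c,o+R@[.08-.15*np.cos(th),0,.075+.15*np.sin(th)]).round(1))
```

```text
[78, 78, 77, 74, 130, 100, 98, 99, 96, 97, 98, 94, 109, 128, 125, 127, 124, 130, 127, 131, 127, 124, 116, 41, 47, 42, 127, 129, 132, 87, 92, 91, 88, 92, 83, 98, 100, 100, 95, 101, 96, 102, 98, 99, 97, 100, 101, 102, 54, 20, 7, 8, 12, 5, 17, 10, 11, 9, 11, 8, 3, 11, 8, 8, 11, 11, 15]
1.95 [261.4 364. ]
2.0 [261.4 374.5]
2.05 [261.5 384.6]
2.1 [261.6 394.1]
```

Call:
{"fn": "play_rows", "kwargs": {"increments": [[[0,0,-0.2],0.019],[[0,0,-0.4],0.038],[[0,0,-0.4],0.057],[[0,0,-0.4],0.076],[[0,0,-0.4],0.095]]}}

```text
time: 13.73
position: [0.5131, 0.0359, 0.4215]
ee_rot: [1.275, 2.871, 0.0]
ft_force: [-0.1, 0.6, 1.0]
width: 0.0853
gripper_force: 0.0
```

Call:
{"fn": "play_rows", "kwargs": {"increments": [[[0,0,0],0.019],[[0,0,0],0.038],[[0,0,0],0.057],[[0,0,0],0.076],[[0,0,0],0.095]]}}

```text
time: 14.15
position: [0.513, 0.0359, 0.4212]
ee_rot: [2.063, 2.369, 0.0]
ft_force: [-0.2, 0.4, 0.4]
width: 0.0857
gripper_force: 0.0
```

Call:
{"fn": "play_rows", "kwargs": {"increments": [[[0,0,0],0.019],[[0,0,0],0.038],[[0,0,0],0.057],[[0,0,0],0.06],[[0,0,0],0.06]]}}

```text
time: 14.57
position: [0.513, 0.0359, 0.4213]
ee_rot: [2.461, 1.952, 0.0]
ft_force: [0.2, -0.0, 0.6]
width: 0.0854
gripper_force: 0.0
```

Call:
{"fn": "play_rows", "kwargs": {"increments": [[[0,0.3,0],0],[[0,0.6,0],0],[[0,0.85,0],0],[[0,1.0,0],0],[[0,1.0,0],0]]}}

```text
time: 14.98
position: [0.6126, 0.0125, 0.4193]
ee_rot: [-2.458, -1.954, 0.003]
ft_force: [0.2, -0.1, -0.0]
width: 0.0853
gripper_force: 0.0
```

Run:
```python
from bar import *
from meas import ray
t=cams.calibration("wrist"); im=cams.capture("wrist")[:,:,::-1]; cv2.imwrite("pics/w9.png",im)
R,o=frame(p)
for th in (1.95,2.0,2.05,2.1): print(th,[proj(t,o+R@[.08-.15*np.cos(th),v,.075+.15*np.sin(th)]).round(0).tolist() for v in (-.03,0.,.03,.06)])
for r in (100,150,200): 
    g=im[r].mean(1); print(r,[int(v) for v in g[200:420:4]])
```

```text
t 14.98 xh,yh,z -0.0155 0.0005 0.4193 F [ 0.2 -0.1 -0. ] tool x-v ang 6.281370614359172
1.95 [[268.0, 238.0], [268.0, 199.0], [268.0, 157.0], [268.0, 112.0]]
2.0 [[278.0, 239.0], [278.0, 200.0], [279.0, 158.0], [280.0, 112.0]]
2.05 [[288.0, 240.0], [289.0, 200.0], [290.0, 158.0], [291.0, 112.0]]
2.1 [[299.0, 240.0], [300.0, 201.0], [301.0, 158.0], [303.0, 112.0]]
100 [95, 91, 91, 88, 120, 103, 108, 108, 77, 111, 110, 109, 113, 111, 113, 110, 108, 106, 111, 117, 115, 113, 75, 116, 128, 116, 95, 107, 78, 80, 81, 79, 109, 111, 111, 115, 93, 38, 81, 86, 81, 85, 87, 88, 86, 94, 95, 90, 100, 103, 99, 100, 99, 100, 98]
150 [95, 97, 95, 92, 124, 117, 79, 109, 109, 108, 120, 91, 112, 111, 8, 8, 8, 7, 1, 70, 72, 73, 87, 128, 123, 99, 87, 109, 91, 111, 119, 114, 115, 118, 118, 76, 88, 91, 94, 93, 98, 95, 91, 91, 91, 91, 95, 99, 101, 97, 99, 99, 101, 102, 101]
200 [94, 98, 96, 92, 88, 120, 79, 47, 35, 42, 69, 116, 115, 114, 78, 79, 83, 82, 80, 79, 85, 78, 95, 136, 125, 80, 83, 118, 116, 115, 115, 115, 116, 113, 100, 65, 72, 71, 63, 64, 74, 79, 84, 87, 96, 96, 101, 100, 102, 97, 102, 96, 95, 96, 97]
```

The bar shows at columns 286–302, so the bail is at about 2.07: x_h +5.5 mm, z 0.341. I'll descend with the fingers straddling it and close.

Call:
{"fn": "play_rows", "kwargs": {"increments": [[[0,0.22,0.2],0],[[0,0.22,0.5],0],[[0,0.22,0.75],0],[[0,0.22,0.92],0],[[0,0.22,0.99],0]]}}

```text
time: 15.45
position: [0.6307, 0.0084, 0.3197]
ee_rot: [-2.458, -1.953, 0.003]
ft_force: [-0.7, 0.1, -0.5]
width: 0.0854
gripper_force: 0.0
```

Call:
{"fn": "play_rows", "kwargs": {"increments": [[[0,0,0],0],[[0,0,0],0],[[0,0,0],0],[[0,0,0],0],[[0,0,0],0]], "jaw": 1, "newtons": 40}}

```text
time: 15.87
position: [0.632, 0.0082, 0.3235]
ee_rot: [2.46, 1.952, 0.002]
ft_force: [0.0, 0.3, -0.7]
width: 0.0259
gripper_force: 0.0
```

Call:
{"fn": "play_rows", "kwargs": {"increments": [[[0,0,0],0],[[0,0,0],0],[[0,0,0],0],[[0,0,0],0]]}}

```text
time: 16.2
position: [0.632, 0.0082, 0.3229]
ee_rot: [2.461, 1.952, 0.001]
ft_force: [-0.4, -0.1, 5.0]
width: 0.0083
gripper_force: 39.0
```

Run:
```python
from bar import *
ph=np.radians(np.r_[96.4,np.arange(100.4,214,4),214.0]); P=np.c_[.0225+.15*np.cos(ph),.192+.15*np.sin(ph)]*10
for i in range(0,len(ph)-1,5): print([[0,round(a,2),round(-b,2)] for a,b in P[i+1:i+6]-P[i]])
```

```text
t 16.2 xh,yh,z 0.0044 0.0007 0.3229 F [-0.4 -0.1  5. ] tool x-v ang 6.280185307179586
[[0, np.float64(-0.1), np.float64(0.02)], [0, np.float64(-0.21), np.float64(0.04)], [0, np.float64(-0.31), np.float64(0.07)], [0, np.float64(-0.4), np.float64(0.1)], [0, np.float64(-0.5), np.float64(0.15)]]
[[0, np.float64(-0.09), np.float64(0.05)], [0, np.float64(-0.18), np.float64(0.11)], [0, np.float64(-0.26), np.float64(0.17)], [0, np.float64(-0.34), np.float64(0.24)], [0, np.float64(-0.42), np.float64(0.31)]]
[[0, np.float64(-0.07), np.float64(0.08)], [0, np.float64(-0.13), np.float64(0.16)], [0, np.float64(-0.19), np.float64(0.25)], [0, np.float64(-0.24), np.float64(0.34)], [0, np.float64(-0.29), np.float64(0.43)]]
[[0, np.float64(-0.04), np.float64(0.1)], [0, np.float64(-0.07), np.float64(0.2)], [0, np.float64(-0.09), np.float64(0.3)], [0, np.float64(-0.11), np.float64(0.4)], [0, np.float64(-0.12), np.float64(0.51)]]
[[0, np.float64(-0.0), np.float64(0.1)], [0, np.float64(0.0), np.float64(0.21)], [0, np.float64(0.01), np.float64(0.31)], [0, np.float64(0.03), np.float64(0.42)], [0, np.float64(0.06), np.float64(0.52)]]
[[0, np.float64(0.03), np.float64(0.1)], [0, np.float64(0.07), np.float64(0.2)], [0, np.float64(0.12), np.float64(0.29)], [0, np.float64(0.17), np.float64(0.38)], [0, np.float64(0.2), np.float64(0.42)]]
```

Call:
{"fn": "play_rows", "kwargs": {"increments": [[[0,-0.1,0.02],0],[[0,-0.21,0.04],0],[[0,-0.31,0.07],0],[[0,-0.4,0.1],0],[[0,-0.5,0.15],0]]}}

```text
time: 16.62
position: [0.5829, 0.0194, 0.3075]
ee_rot: [2.461, 1.952, 0.001]
ft_force: [0.6, -2.7, 3.0]
width: 0.0084
gripper_force: 40.2
```

Call:
{"fn": "play_rows", "kwargs": {"increments": [[[0,-0.09,0.05],0],[[0,-0.18,0.11],0],[[0,-0.26,0.17],0],[[0,-0.34,0.24],0],[[0,-0.42,0.31],0]]}}

```text
time: 17.03
position: [0.5419, 0.0289, 0.2758]
ee_rot: [2.461, 1.952, -0.0]
ft_force: [8.7, -5.9, -4.5]
width: 0.0084
gripper_force: 39.0
```

Call:
{"fn": "play_rows", "kwargs": {"increments": [[[0,-0.07,0.08],0],[[0,-0.13,0.16],0],[[0,-0.19,0.25],0],[[0,-0.24,0.34],0],[[0,-0.29,0.43],0]]}}

```text
time: 17.45
position: [0.5143, 0.0351, 0.2326]
ee_rot: [2.46, 1.95, 0.001]
ft_force: [20.1, -10.1, -5.4]
width: 0.0083
gripper_force: 38.8
```

```bash
python3 bar.py
```

```text
t 17.45 xh,yh,z -0.1164 0.0005 0.2326 F [ 20.1 -10.1  -5.4] tool x-v ang 6.279185307179587
```

Carried well. The radial pull of about 22 N says the path is 1–2 mm too far out, so I'll shift it inward.

Call:
{"fn": "play_rows", "kwargs": {"increments": [[[0,-0.02,0.1],0],[[0,-0.05,0.2],0],[[0,-0.07,0.3],0],[[0,-0.09,0.4],0],[[0,-0.1,0.51],0]]}}

```text
time: 17.87
position: [0.5041, 0.0375, 0.182]
ee_rot: [2.46, 1.951, -0.0]
ft_force: [5.8, -8.0, 3.0]
width: 0.0083
gripper_force: 41.2
```

Call:
{"fn": "play_rows", "kwargs": {"increments": [[[0,0,0.1],0],[[0,0.0,0.21],0],[[0,0.01,0.31],0],[[0,0.03,0.42],0],[[0,0.06,0.52],0]]}}

```text
time: 18.28
position: [0.5108, 0.0361, 0.1304]
ee_rot: [2.459, 1.951, 0.002]
ft_force: [6.7, -6.3, 5.6]
width: 0.0084
gripper_force: 40.6
```

```bash
python3 bar.py
```

```text
t 18.28 xh,yh,z -0.1199 0.0007 0.1304 F [ 6.7 -6.3  5.6] tool x-v ang 6.279185307179587
```

Call:
{"fn": "play_rows", "kwargs": {"increments": [[[0,0.03,0.1],0],[[0,0.07,0.2],0],[[0,0.12,0.29],0],[[0,0.17,0.38],0],[[0,0.19,0.41],0]]}}

```text
time: 18.7
position: [0.5304, 0.0317, 0.0897]
ee_rot: [2.459, 1.95, 0.004]
ft_force: [8.8, -5.3, 10.7]
width: 0.0081
gripper_force: 41.3
```

Call:
{"fn": "play_rows", "kwargs": {"increments": [[[0,0.01,0.015],0],[[0,0.015,0.025],0],[[0,0.015,0.025],0]]}}

```text
time: 18.95
position: [0.5306, 0.0317, 0.089]
ee_rot: [2.46, 1.952, 0.002]
ft_force: [-7.7, -4.4, 24.0]
width: 0.008
gripper_force: 43.0
```

```bash
python3 bar.py
```

```text
t 18.95 xh,yh,z -0.0997 0.0008 0.089 F [-7.7 -4.4 24. ] tool x-v ang 6.280185307179586
```

Call:
{"fn": "play_rows", "kwargs": {"increments": [[[0,0.005,0.01],0],[[0,0.01,0.015],0],[[0,0.01,0.015],0]]}}

```text
time: 19.2
position: [0.5309, 0.0317, 0.0887]
ee_rot: [2.461, 1.952, 0.0]
ft_force: [-23.3, -2.7, 41.6]
width: 0.0081
gripper_force: 44.9
```

Call:
{"fn": "play_rows", "kwargs": {"increments": [[[0,0,-0.025],0],[[0,0,-0.025],0],[[0,0,-0.025],0],[[0,0,-0.025],0],[[0,0,-0.025],0]], "jaw": 0}}

```text
time: 19.62
position: [0.5307, 0.0318, 0.0872]
ee_rot: [-2.461, -1.952, 0.001]
ft_force: [0.9, -0.6, 0.5]
width: 0.0683
gripper_force: 0.0
```

Call:
{"fn": "play_rows", "kwargs": {"increments": [[[0,0,0],0],[[0,0,0],0],[[0,0,0],0]]}}

```text
time: 19.87
position: [0.5304, 0.0317, 0.0872]
ee_rot: [-2.46, -1.952, 0.002]
ft_force: [-4.4, -0.6, -1.4]
width: 0.0855
gripper_force: 2.0
```

Fully home: the force climbed to 45 N with only 0.3 mm of motion. Now released, but an open finger reads a light touch of about 4 N, possibly on the handle's tail. I'll back away from it, rise clear, and check both the handle and the bail.

Call:
{"fn": "play_rows", "kwargs": {"increments": [[[0,-0.1,0],0],[[0,-0.15,-0.2],0],[[0,-0.15,-0.5],0],[[0,-0.15,-0.8],0],[[0,-0.15,-1.0],0]]}}

```text
time: 20.28
position: [0.5164, 0.0354, 0.191]
ee_rot: [2.46, 1.952, 0.004]
ft_force: [-0.3, -0.3, 0.8]
width: 0.0856
gripper_force: 0.0
```

Call:
{"fn": "play_rows", "kwargs": {"increments": [[[0,0,-0.3],-0.019],[[0,0,-0.6],-0.038],[[0,0,-0.9],-0.057],[[0,0,-1.0],-0.076],[[0,0,-1.0],-0.095]]}}

```text
time: 20.7
position: [0.5167, 0.0353, 0.2916]
ee_rot: [1.768, 2.592, 0.005]
ft_force: [0.6, -0.3, -1.7]
width: 0.0855
gripper_force: 0.0
```

Call:
{"fn": "play_rows", "kwargs": {"increments": [[[0,0,-0.3],-0.019],[[0,0,-0.6],-0.038],[[0,0,-0.8],-0.057],[[0,0,-0.9],-0.076],[[0,0,-0.9],-0.095]]}}

```text
time: 21.12
position: [0.5163, 0.0353, 0.381]
ee_rot: [0.928, 2.997, 0.002]
ft_force: [-0.3, -0.2, 0.7]
width: 0.0858
gripper_force: 0.0
```

Call:
{"fn": "play_rows", "kwargs": {"increments": [[[0,0,0],-0.019],[[0,0,0],-0.038],[[0,0,0],-0.057],[[0,0,0],-0.06],[[0,0,0],-0.06]]}}

```text
time: 21.53
position: [0.5161, 0.0352, 0.378]
ee_rot: [0.363, 3.12, 0.0]
ft_force: [0.4, 0.3, 0.3]
width: 0.0856
gripper_force: 0.0
```

```bash
python3 look.py w10 .75 .82
python3 - <<'E'
from comp import *
c=cams.calibration("wrist"); im=cv2.imread("pics/w10.png"); R,o=frame(p)
for th in (0,.03,.06,.1): print(th,[proj(c,o+R@[.08-.15*np.cos(th),v,.075+.15*np.sin(th)]).round(1).tolist() for v in (-.06,0,.06)])
for v in (-.06,.0,.06):
    x,y=proj(c,o+R@[-.07,v,.075]).round().astype(int); print(v,y-20,[int(k) for k in im[y-20:y+20,x].mean(1)])
r,N,s,h=rect(im,K,c["pose"],p,.013); yy,xx=np.mgrid[:N,:N]; u=h-(yy+.5)*s; w=(xx+.5)*s-h
M=(r.max(2)<40)&(np.hypot(u,w)>.066)&(np.hypot(u,w)<.08)&(np.abs(np.arctan2(u,w)-.82)<.25); print("mark",np.arctan2(u[M].mean(),w[M].mean()),M.sum())
E
```

```text
t 21.53 xh,yh,z -0.1146 0.001 0.378 F [0.4 0.3 0.3] tool x-v ang 1.566
0.75 {'valve': np.float64(0.808), 'nA': np.int64(664), 'nB': np.int64(980), 'off': np.float64(-0.0009), 'mark': np.float64(0.78), 'rm': np.float64(0.0662), 'nM': np.int64(1074)}
0.82 {'valve': np.float64(0.81), 'nA': np.int64(670), 'nB': np.int64(980), 'off': np.float64(-0.0009), 'mark': np.float64(0.78), 'rm': np.float64(0.0662), 'nM': np.int64(1074)}
0 [[213.9, 166.1], [260.9, 165.8], [307.9, 165.4]]
0.03 [[213.4, 164.8], [260.9, 164.4], [308.4, 164.1]]
0.06 [[212.9, 163.5], [260.8, 163.1], [308.8, 162.8]]
0.1 [[212.2, 161.9], [260.8, 161.5], [309.5, 161.1]]
-0.06 146 [99, 94, 92, 94, 93, 93, 93, 94, 94, 94, 78, 97, 122, 121, 119, 96, 79, 95, 110, 131, 136, 126, 117, 97, 104, 122, 121, 123, 124, 125, 118, 119, 121, 119, 123, 122, 124, 124, 125, 123]
0.0 146 [96, 95, 96, 94, 98, 96, 94, 92, 94, 94, 85, 102, 119, 118, 118, 108, 93, 102, 121, 133, 132, 124, 113, 88, 79, 89, 87, 88, 88, 105, 118, 117, 117, 119, 119, 119, 119, 116, 118, 117]
0.06 145 [95, 92, 89, 93, 91, 91, 91, 95, 96, 98, 84, 96, 119, 118, 119, 117, 104, 96, 109, 123, 130, 128, 119, 100, 90, 105, 119, 116, 113, 116, 115, 117, 123, 120, 119, 102, 88, 85, 87, 88]
mark 0.8061359308332018 461
```

The bar's centre sits at row 165.7, which matches bail = 0. Valve (0.81) and mark (0.81) are unchanged, and the robot is clear. Handing in.

```bash
python3 -c "
from cell import env
print(env.hand_in())"
```

```text
the job is handed in; nothing more can be done
None
```

I handed the job in at about 21.5 s: the handle is at about 0.81 rad against the mark's 0.81–0.82, the bail lies fully home on its posts, and the gripper has let go and is clear. To reach the handle I first raised the bail slightly, to about 2.07. The arm never went near the jar, cups or carton, though I did not re-measure them at the end.

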